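Cycle a stopwatch button twice on the hand-cranked tester

TASK

On the bench tester, gently push the carriage with the stopwatch fully home, then hold the crank's handle and turn the crank two full turns counter-clockwise (seen from above) at an even, unhurried pace, so that the plunger presses the stopwatch's button once a turn: no snatching forward or throwing back at the heavy point, and let the handle lead you round its own circle without forcing its slim pin in or out. Leave the crank parked with its handle pointing straight away from the stopwatch, the carriage still home, and the loupe, oil jar and screwdriver undisturbed.

Things in the scene. Friction and masses are not known exactly. Their poses are not given: they have to be found in the camera images.
- handle_mid (a point): Middle of the crank's upright wooden handle, 110 mm above the bench. The handle is a cylinder 22 mm across, 84 to 130 mm above the bench, that spins freely on its pin, so it can be held with the hand's yaw unchanged all the way round. The crank's arm, 20 mm wide, runs just below it (top 82 mm); the rest of the tester is at most 84 mm high. This point's axes mean nothing.
- pin (a joint): How far the handle's sprung pin is bent outward from the crank's axis, m (negative inward); 6 N per mm. More than 0.0025 either way (15 N) strains it. The pin is clamped in a slot of the arm, anywhere from 42 to 66 mm from the crank's vertical axis, so the circle's radius has to be found from the pull felt at the handle (or by eye).
- crank (a joint): Crank angle, rad, growing counter-clockwise seen from above, counting on past a turn; starts between -0.8 and 0.8. At 0 the handle points along the -y axis of carriage_post, straight away from the stopwatch, plunger drawn back; two turns end at 12.57. A snatch is over 6 rad/s, a throw back over 1.5 rad/s backwards; parked is within 0.6 rad.
- plunger (a joint): How far the sprung plunger stands out, m: 0 drawn back, 0.0145 out. An eccentric on the crank drives it: each turn the crank turns freely up to about 1.1 rad, then grows heavy (up to about 12 N at the handle), tops at 3.14 rad (handle towards the stopwatch), and from there to about 5.2 rad the spring drives the crank on as hard; let go in between, it snatches round or is thrown back.
- carriage_post (a point): Point on the axis of the carriage's upright black post, 54 mm above the bench; its x axis (level) is the way the carriage slides home, z up. The post is a cylinder 18 mm across, from 28 mm (the carriage's slab) to 70 mm above the bench; pinch it from above or push it. The slab is 80 mm wide, and the post stands at the middle of its width, 13 mm from its rear end.
- carriage (a joint): How far the carriage, with its 55 mm stopwatch, has slid home, m: 0 fully out, 0.060 home, where it meets a sprung buffer and the button stands before the plunger. Starts between 0 and 0.025; sliding friction about 2.5 N, stays where left. Home counts from 0.0585; best felt by the buffer's sudden 8 N.
- buffer (a joint): How far the carriage's end buffer is pressed in, m: it yields from 8 N on at 3 N per mm, and springs back to 0, leaving the carriage home. More than 0.004 (20 N) is ramming.
- button (a joint): Travel of the stopwatch's button along the tester's +y, m: 0 out, about 0.009 when fully pressed by the plunger; springs out by itself.
- loupe: Black eye loupe, 36 mm across, 34 mm tall, standing on the bench; origin at its foot. Bystander.
- oil_jar: Amber oil jar with a black cap, 44 mm across, 55 mm tall; origin at its foot. Bystander.
- driver: Screwdriver 130 mm long lying on the bench along its own x. Bystander.

How it is judged:
By the outcome, as a careful person would: the job done as asked, in the order asked, and still so for the second after the job is handed in, with the robot touching nothing.
It also fails if it takes over 72 s, if anything falls off the work surface, if the arm or the gripper's body presses on something with over 40 N, if the wrist force passes 120 N, or if a joint passes its speed limit or range.

ROBOT

A 6-joint arm with a two-finger parallel gripper is mounted at the origin on the work surface. World frame = base frame: x ahead of the robot, y to its left, z up, the work surface at z = 0. Lengths are in mm, angles in rad, forces in N, time in s.
With the tool pointing down it reaches from about 350 to 775 mm from the base axis. Payload 7.3 kg.
Tool frame: the origin (TCP) lies at the very end of the fingers, on their centre line; the grasp point (between the pads) lies 19 mm behind it; z points along the fingers, y is the line along which they close (so a half turn about z gives the same grasp; the last joint's range is limited). The gripper opens to 92 mm and grips with 3 to 60 N. Pads are 19 mm wide; open, the fingers measure 130 mm over their backs; the gripper's body (75 mm by 190 mm) begins 47 mm behind the grasp point.
Start: joints at [1.03, 0.342, 1.524, -0, 1.275, -0.146], TCP at [201.915, 484.639, 226.741] pointing down, gripper open.
Joint ranges: [-2.53, 2.53], [-0.77, 2.02], [0.04, 2.7], [-1, 4.14], [0.28, 2.66], [-3.11, 3.11]. Speed limits (rad/s): [2.57, 2.57, 3.14, 3.14, 3.14, 3.14].

INTERFACE

Orientations are given as [roll, pitch, yaw] about the fixed x, y, z axes, in that order (R = Rz(yaw) Ry(pitch) Rx(roll)).
In Python, from plant import * gives the robot as it stands.
- The arm moves only by the tool arm_command, never from a script. Its arguments are lists of equal length, an entry for each row: "gripper": the finger opening in mm, from 0 to 91.8; "dp": the shift along the tool's x, y, z in units of 25 mm (1.0 is 25 mm), a list of three; "twist": the turn about the tool's z in units of 5 degrees (1.0 is 5 degrees). A call has exactly 5 rows; each row shifts and turns the commanded pose from where the row before left it, along the tool's axes as they then stand; what a row does not reach is not made up. A row lasts 1/8 s, in which the tool goes at most 62.5 mm and 10.7 degrees, less where a joint would pass 70% of its speed; a pose out of reach is approached as far as the arm can. A call is refused whole if a number of a shift passes 1 or a number of a turn 1, either way. A call with a gripper value outside its range is refused whole. The fingers move at their own pace and stop on an object; the grip force is fixed at half the most. Time passes only in rows, so rows that do not move let the fingers close, or fill a call up. It gives the time, the measured TCP pose, the force, the opening and the grip force at its end, in the units of the state.
- get_obs(): the state, without advancing time (a new reading comes with each control period).
- capture(name): name is "side" or "top" or "wrist"; returns the picture (400x640x3 uint8, red, green, blue); there is no depth.
- get_calibration(name): a dict with "mtx" (3x3 intrinsics, pixels), "dist_coeffs" ([k1, k2, p1, p2, k3] as OpenCV has them; the pictures are not rectified), "position" and "attitude" of the camera in the world; the wrist camera has in their place "mount" (4x4, takes a point from camera to tool coordinates, whose origin is the TCP and whose axes are the flange's). Camera axes: x right, y down, z forward; pixel columns grow to the right and rows downward; lengths in mm; the calibration is good to about 2 mm. A picture is of the moment at which its call begins: read the wrist's pose just before it. get_calibration takes no time and is no camera call.
- close_job(): hands the job in; it is judged then, once.
The state is a dict: "time": time; "joint_positions": joint angles; "dq": joint speeds; "tau": joint torques, N m; "tool_pos": TCP position; "tcp_rot": TCP orientation; "contact_force": force on the tool from outside, world axes, zero at the start; "moment": the same for the moment, N m; "grip_width": finger opening in mm; "finger_force": force on a finger pad.
Only numpy, scipy, OpenCV 4.12 (cv2) and the standard library are available. Lean on these libraries where they do the work, as an engineer would, in place of code of your own. Each camera call takes 0.05 s, during which the arm holds its last target. There are 200 camera calls.

## Working session

There is one attempt and no reset: what is moved stays moved. The work goes in short steps, Python scripts to look and compute and a tool call to move; the robot and the scene stay as the last step left them, time stands still between calls to the robot, and variables do not carry over. Pictures are saved under pics/ and viewed, at most 10 in all, crops included, and the job is handed in when it is done.

Besides the shell and the picture viewer there is one more tool, called after ">>>" in YAML: its name, and indented under it one key for each argument. arm_command: Moves the arm, as the interface text tells. Its arguments: {"type":"object","properties":{"gripper":{"type":"array"},"dp":{"type":"array"},"twist":{"type":"array"}},"required":["gripper","dp","twist"]}

```bash
mkdir -p pics; cat > h.py <<'E'
from plant import *
import numpy as np, cv2
from scipy.spatial.transform import Rotation as R
E
python3 - <<'E'
from h import *
o=get_obs(); print({k:np.round(v,3) for k,v in o.items()})
for n in ("top","side","wrist"):
    im=capture(n); cv2.imwrite(f"pics/{n}0.png",im[:,:,::-1]); 
    print(n,{k:np.round(np.array(v),4).tolist() for k,v in get_calibration(n).items()})
E
```

```text
{'time': np.float64(0.0), 'joint_positions': array([ 1.03 ,  0.343,  1.525,  0.   ,  1.275, -0.146]), 'dq': array([-0.   , -0.001,  0.001,  0.002,  0.001, -0.001]), 'tau': array([ -0.   , -43.125, -24.422,   0.072,   0.056,  -0.   ]), 'tool_pos': array([201.69 , 484.265, 226.045]), 'tcp_rot': array([-3.14 , -0.   ,  2.747]), 'contact_force': array([-0.027, -0.267, -0.065]), 'moment': array([0.02 , 0.051, 0.026]), 'finger_force': np.float64(0.0), 'grip_width': np.float64(91.972)}
top {'mtx': [[492.0692, 0.0, 321.4248], [0.0, 492.0692, 203.4846], [0.0, 0.0, 1.0]], 'dist_coeffs': [-0.0846, 0.0, 0.0, 0.0, 0.0], 'position': [391.5975, -8.7458, 1279.0836], 'attitude': [-3.0164, -0.0128, -1.5475]}
side {'mtx': [[427.5193, 0.0, 315.0518], [0.0, 427.5193, 199.2419], [0.0, 0.0, 1.0]], 'dist_coeffs': [-0.116, 0.0, 0.0, 0.0, 0.0], 'position': [316.6795, 799.1162, 728.5069], 'attitude': [-2.2133, 0.0229, -2.9135]}
wrist {'mtx': [[313.1769, 0.0, 317.1189], [0.0, 313.1769, 197.243], [0.0, 0.0, 1.0]], 'dist_coeffs': [-0.0474, 0.0, 0.0, 0.0, 0.0], 'mount': [[-0.0, -0.9582, -0.2862, 76.8483], [1.0, -0.0001, 0.0003, -0.5198], [-0.0003, -0.2862, 0.9582, -156.4902], [0.0, 0.0, 0.0, 1.0]]}
```

View pics/top0.png

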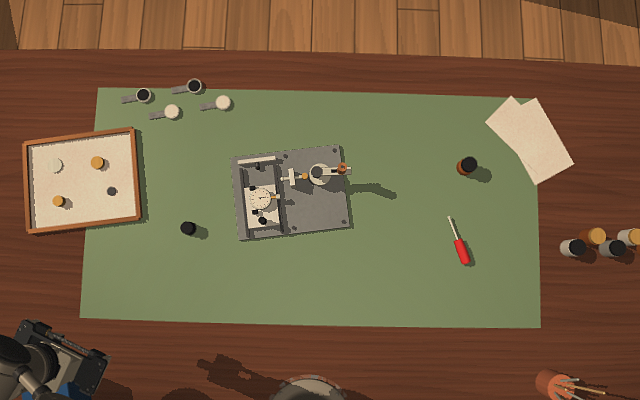

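View pics/side0.png

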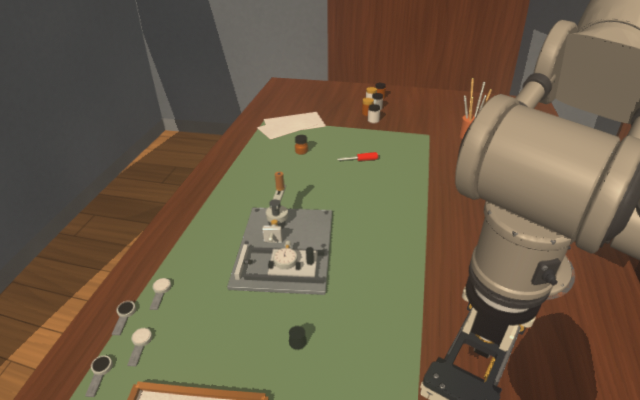

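The top view shows the tester at about (295,190): black carriage post near (263,221), crank hub near (319,174), handle near (341,168). The side view agrees. The loupe is at (188,228), the jar at (467,166) and the driver at (459,242), all clear of the tester.

```bash
cat >> h.py <<'E'
def ray(n,uv,o=None):
    c=get_calibration(n); 
    p=cv2.undistortPoints(np.array([[uv]],float),np.array(c["mtx"]),np.array(c["dist_coeffs"]))[0,0]
    d=np.array([p[0],p[1],1.])
    if n=="wrist":
        M=np.array(c["mount"]); T=R.from_euler("xyz",o["tcp_rot"]).as_matrix()
        return T@M[:3,3]+np.array(o["tool_pos"]), T@M[:3,:3]@d
    return np.array(c["position"]), R.from_euler("xyz",c["attitude"]).as_matrix()@d
def onz(n,uv,z,o=None):
    p,d=ray(n,uv,o); return p+d*(z-p[2])/d[2]
E
python3 - <<'E'
from h import *
im=cv2.imread("pics/top0.png")
cv2.imwrite("pics/crop1.png",cv2.resize(im[135:250,220:370],None,fx=5,fy=5,interpolation=cv2.INTER_CUBIC))
for nm,uv,z in (("post",(263,221),70),("hub",(319,174),82),("handle",(341,168),130),("tl",(232,157),0),("bl",(240,241),0),("br",(352,228),0),("loupe",(188,228),34),("jar",(469,164),55),("watch",(261,197),40)):
    print(nm,onz("top",uv,z).round(0))
E
```

```text
post [497. 122.  70.]
hub [616. -13.  82.]
handle [623. -65. 130.]
tl [671. 219.   0.]
bl [450. 188.   0.]
br [ 491. -103.    0.]
loupe [477. 317.  34.]
jar [ 657. -397.   55.]
watch [561. 133.  40.]
```

View pics/crop1.png

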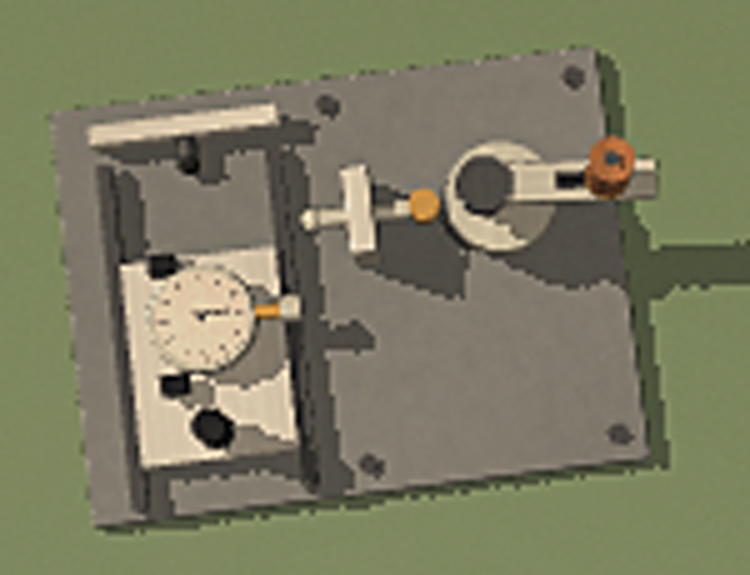

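```bash
cat >> h.py <<'E'
def rows(targets, yaw0=None, o=None, start=None, twists=None):
    """dp rows (units) between world waypoints; twists in units per row"""
    o=o or get_obs(); p=np.array(start if start is not None else o["tool_pos"]); y=yaw0 if yaw0 is not None else o["tcp_rot"][2]
    out=[]
    for i,t in enumerate(targets):
        T=R.from_euler("xyz",[np.pi,0,y]).as_matrix()
        out.append((T.T@(np.array(t)-p)/25).round(2).tolist()); p=np.array(t)
        if twists: y-=np.radians(5)*twists[i]
    return out
E
python3 - <<'E'
from h import *
px=lambda x,y:(220+x/5-.4,135+y/5-.4)
q=lambda x,y,z:onz("top",px(x,y),z)
for a,b,z in (((135,510),(108,165),20),((95,525),(55,115),10),((655,460),(595,50),10),((310,480),(285,150),20),((145,465),(122,265),28)):
    d=q(*b,z)-q(*a,z); print(np.arctan2(d[1],d[0]).round(3),q(*a,z).round(0),q(*b,z).round(0))
print("post",q(212,428,70),"hub",q(484,184,84),"handle",q(610,165,130))
P0=np.array(get_obs()["tool_pos"]); P1=np.array([470,117,226.])
N=15; tw=[-1]*6+[0]*9
for r in rows([P0+(P1-P0)*(i+1)/N for i in range(N)],twists=tw): print(r)
E
```

```text
0.121 [460. 168.  20.] [639. 190.  20.]
0.142 [453. 190.  10.] [667. 221.  10.]
0.161 [493. -98.  10.] [710. -63.  10.]
0.109 [478.  79.  20.] [650.  98.  20.]
0.156 [483. 163.  28.] [586. 179.  28.]
post [498.92737702 124.80413932  70.        ] hub [621.84117556  -6.31867648  84.        ] handle [623.71919587 -66.09475924 130.        ]
[-1.04, -0.63, 0.0]
[-0.98, -0.72, 0.0]
[-0.91, -0.8, 0.0]
[-0.84, -0.88, 0.0]
[-0.76, -0.95, 0.0]
[-0.67, -1.01, 0.0]
[-0.58, -1.06, 0.0]
[-0.58, -1.06, 0.0]
[-0.58, -1.06, 0.0]
[-0.58, -1.06, 0.0]
[-0.58, -1.06, 0.0]
[-0.58, -1.06, 0.0]
[-0.58, -1.06, 0.0]
[-0.58, -1.06, 0.0]
[-0.58, -1.06, 0.0]
```

>>> arm_command:
  gripper: [91, 91, 91, 91, 91]
  dp:
    - [-1, -0.63, 0]
    - [-0.98, -0.72, 0]
    - [-0.91, -0.8, 0]
    - [-0.84, -0.88, 0]
    - [-0.76, -0.95, 0]
  twist: [-1, -1, -1, -1, -1]

```text
time: 0.78
tool_pos: [290.8, 361.3, 226.6]
tcp_rot: [-3.141, -0.0, -3.097]
contact_force: [-0.1, 1.5, 0.3]
grip_width: 90.8
finger_force: 0.0
```

>>> arm_command:
  gripper: [91, 91, 91, 91, 91]
  dp:
    - [-0.67, -1, 0]
    - [-0.58, -1, 0]
    - [-0.58, -1, 0]
    - [-0.58, -1, 0]
    - [-0.58, -1, 0]
  twist: [-1, 0, 0, 0, 0]

```text
time: 1.4
tool_pos: [379.0, 245.4, 226.6]
tcp_rot: [-3.142, -0.0, -3.013]
contact_force: [-0.4, -0.5, -1.2]
grip_width: 91.2
finger_force: 0.0
```

>>> arm_command:
  gripper: [0, 0, 0, 0, 0]
  dp:
    - [-0.58, -1, 0]
    - [-0.58, -1, 0]
    - [-0.58, -1, 0]
    - [-0.58, -1, 0]
    - [-0.4, -1, 0]
  twist: [0, 0, 0, 0, 0]

```text
time: 2.02
tool_pos: [462.5, 130.2, 226.4]
tcp_rot: [3.142, -0.0, -3.013]
contact_force: [0.7, -0.7, -0.3]
grip_width: 45.6
finger_force: 0.0
```

```bash
python3 - <<'E'
from h import *
arm=get_obs(); im=capture("wrist"); o=arm
print(o["time"],o["tool_pos"],o["tcp_rot"],o["grip_width"],o["contact_force"])
np.save("o1.npy",np.r_[o["tool_pos"],o["tcp_rot"]])
cv2.imwrite("pics/w1.png",im[:,:,::-1])
E
```

```text
2.025 [462.54743403 130.15368517 226.43008038] [ 3.14151107e+00 -4.51573585e-04 -3.01288993e+00] 45.586213021679015 [ 0.70338271 -0.67372835 -0.28271001]
```

View pics/w1.png

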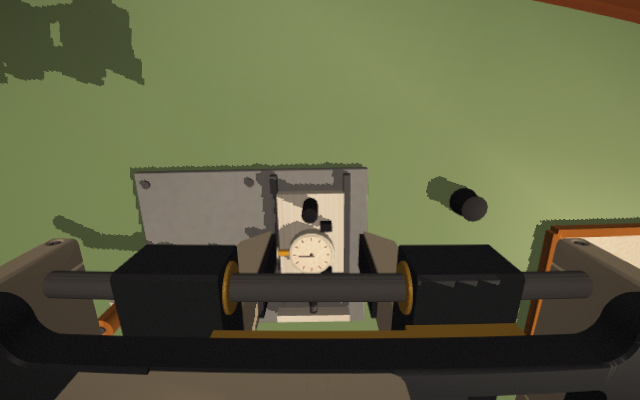

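The wrist view shows the post as a dark blob near (310,210), the watch at (311,253), the slide rails at columns 273 and 347, and the handle partly hidden at (108,318).

```bash
python3 - <<'E'
from h import *
a=np.load("o1.npy"); o=dict(tool_pos=a[:3],tcp_rot=a[3:])
im=cv2.imread("pics/w1.png"); g=im.max(2)
m=(g<45).astype(np.uint8); m[:, :285]=0; m[:,340:]=0; m[:190]=0; m[232:]=0
ys,xs=np.nonzero(m); print(np.c_[np.unique(ys,return_counts=True)].T, [ (xs[ys==y].min(),xs[ys==y].max()) for y in np.unique(ys)])
for uv,z in (((310,217),70),((310,214),70),((310,199),28)): print(onz("wrist",uv,z,o).round(1))
for u,v,w,x,z in ((273,180,273,230,28),(347,180,348,230,28),(278,195,277,230,28),(343,195,343,230,28),(135,170,366,168,10)):
    A=onz("wrist",(u,v),z,o);B=onz("wrist",(w,x),z,o); print(A.round(0),B.round(0),np.arctan2((B-A)[1],(B-A)[0]))
E
```

```text
[[198 199 200 201 202 203 204 205 206 207 208 209 210 211 212 213 214 215
  216 217 218 219 220 221 222 223 224 225 226 227 228 229 230 231]
 [  2   7   9  11  12  13  13  14  14  14  14  14  14  14  14  14  15  15
   14  13  13  12  10  18  12  10  10  10  10  10  10  10  10   3]] [(np.int64(310), np.int64(311)), (np.int64(307), np.int64(313)), (np.int64(306), np.int64(314)), (np.int64(305), np.int64(315)), (np.int64(304), np.int64(315)), (np.int64(304), np.int64(316)), (np.int64(304), np.int64(316)), (np.int64(303), np.int64(316)), (np.int64(303), np.int64(316)), (np.int64(303), np.int64(316)), (np.int64(303), np.int64(316)), (np.int64(303), np.int64(316)), (np.int64(303), np.int64(316)), (np.int64(303), np.int64(316)), (np.int64(303), np.int64(316)), (np.int64(303), np.int64(316)), (np.int64(302), np.int64(316)), (np.int64(302), np.int64(316)), (np.int64(302), np.int64(315)), (np.int64(303), np.int64(315)), (np.int64(303), np.int64(315)), (np.int64(304), np.int64(315)), (np.int64(305), np.int64(314)), (np.int64(306), np.int64(330)), (np.int64(309), np.int64(330)), (np.int64(321), np.int64(330)), (np.int64(321), np.int64(330)), (np.int64(321), np.int64(330)), (np.int64(321), np.int64(330)), (np.int64(321), np.int64(330)), (np.int64(321), np.int64(330)), (np.int64(321), np.int64(330)), (np.int64(321), np.int64(330)), (np.int64(321), np.int64(323))]
[501.5 126.9  70. ]
[498.1 126.5  70. ]
[494.4 125.1  28. ]
[477.  80.  28.] [540.  85.  28.] 0.08807480134047646
[466. 165.  28.] [528. 176.  28.] 0.1756703443796563
[494.  87.  28.] [539.  90.  28.] 0.06500824535734069
[485. 163.  28.] [529. 170.  28.] 0.1526885904812373
[491. -93.  10.] [452. 188.  10.] 1.7062556463862895
```

>>> arm_command:
  gripper: [0, 0, 0, 0, 0]
  dp:
    - [0, -0.1, 1]
    - [0, -0.1, 1]
    - [0, 0, 1]
    - [0, 0, 1]
    - [0, 0, 0.6]
  twist: [0, 0, 0, 0, 0]

```text
time: 2.7
tool_pos: [461.8, 126.3, 110.4]
tcp_rot: [3.141, -0.002, -3.013]
contact_force: [-0.0, 1.1, 0.7]
grip_width: 0.4
finger_force: 0.0
```

>>> arm_command:
  gripper: [0, 0, 0, 0, 0]
  dp:
    - [0, -0.2, 0.7]
    - [0, 0, 0.8]
    - [0, 0, 0.8]
    - [0, 0, 0.5]
    - [-0.2, 0, 0]
  twist: [0, 0, 0, 0, 0]

```text
time: 3.32
tool_pos: [467.6, 121.9, 41.1]
tcp_rot: [3.141, -0.002, -3.013]
contact_force: [0.2, 1.1, 0.9]
grip_width: 0.5
finger_force: 0.0
```

>>> arm_command:
  gripper: [0, 0, 0, 0, 0]
  dp:
    - [-0.2, 0, 0]
    - [-0.1, 0, 0]
    - [-0.1, 0, 0]
    - [-0.1, 0, 0]
    - [0, 0, 0]
  twist: [0, 0, 0, 0, 0]

```text
time: 3.95
tool_pos: [480.9, 123.4, 41.8]
tcp_rot: [3.142, 0.0, -3.013]
contact_force: [-0.8, -0.3, -0.0]
grip_width: 0.6
finger_force: 0.0
```

>>> arm_command:
  gripper: [0, 0, 0, 0, 0]
  dp:
    - [-0.2, 0, 0]
    - [-0.2, 0, 0]
    - [-0.2, 0, 0]
    - [-0.2, 0, 0]
    - [-0.2, 0, 0]
  twist: [0, 0, 0, 0, 0]

```text
time: 4.58
tool_pos: [505.7, 126.8, 41.6]
tcp_rot: [3.141, -0.0, -3.013]
contact_force: [-3.4, 2.9, 1.3]
grip_width: 0.3
finger_force: 1.7
```

>>> arm_command:
  gripper: [0, 0, 0, 0, 0]
  dp:
    - [-0.1, 0, 0]
    - [-0.1, 0, 0]
    - [-0.06, 0, 0]
    - [-0.04, 0, 0]
    - [0, 0, 0]
  twist: [0, 0, 0, 0, 0]

```text
time: 5.2
tool_pos: [513.0, 127.5, 41.7]
tcp_rot: [-3.142, 0.0, -3.013]
contact_force: [-1.9, 2.3, -0.3]
grip_width: 0.3
finger_force: 1.2
```

>>> arm_command:
  gripper: [0, 0, 0, 0, 0]
  dp:
    - [-0.06, 0, 0]
    - [-0.06, 0, 0]
    - [-0.06, 0, 0]
    - [-0.06, 0, 0]
    - [-0.04, 0, 0]
  twist: [0, 0, 0, 0, 0]

```text
time: 5.82
tool_pos: [520.0, 128.5, 41.7]
tcp_rot: [3.141, -0.0, -3.013]
contact_force: [-2.3, 3.2, -0.2]
grip_width: 0.7
finger_force: 1.5
```

>>> arm_command:
  gripper: [0, 0, 0, 0, 0]
  dp:
    - [-0.06, 0, 0]
    - [-0.04, 0, 0]
    - [-0.04, 0, 0]
    - [-0.04, 0, 0]
    - [0, 0, 0]
  twist: [0, 0, 0, 0, 0]

```text
time: 6.45
tool_pos: [524.5, 129.0, 41.8]
tcp_rot: [-3.142, 0.0, -3.013]
contact_force: [-2.4, 2.2, -1.0]
grip_width: 0.0
finger_force: 1.2
```

>>> arm_command:
  gripper: [0, 0, 0, 0, 0]
  dp:
    - [-0.04, 0, 0]
    - [-0.04, 0, 0]
    - [-0.04, 0, 0]
    - [-0.03, 0, 0]
    - [0, 0, 0]
  twist: [0, 0, 0, 0, 0]

```text
time: 7.08
tool_pos: [525.7, 129.2, 41.6]
tcp_rot: [-3.142, -0.005, -3.012]
contact_force: [-11.1, 0.1, 5.5]
grip_width: 0.5
finger_force: 5.4
```

>>> arm_command:
  gripper: [0, 0, 0, 0, 0]
  dp:
    - [-0.04, 0, 0]
    - [0, 0, 0]
    - [0, 0, 0]
    - [0, 0, 0]
    - [0, 0, 0]
  twist: [0, 0, 0, 0, 0]

```text
time: 7.7
tool_pos: [526.2, 129.3, 41.6]
tcp_rot: [-3.142, -0.006, -3.012]
contact_force: [-11.8, 0.2, 7.8]
grip_width: 0.4
finger_force: 6.0
```

>>> arm_command:
  gripper: [0, 0, 0, 0, 0]
  dp:
    - [0.1, 0, 0]
    - [0.2, 0, 0]
    - [0.4, 0, 0]
    - [0, 0, -0.8]
    - [0, 0, -1]
  twist: [0, 0, 0, 0, 0]

```text
time: 8.32
tool_pos: [511.4, 127.0, 87.0]
tcp_rot: [-3.141, -0.0, -3.013]
contact_force: [0.7, 0.3, 0.2]
grip_width: 0.3
finger_force: 0.0
```

>>> arm_command:
  gripper: [91, 91, 91, 91, 91]
  dp:
    - [0, 0, -1]
    - [0, -0.5, -1]
    - [0, -1, -1]
    - [0, -1, -1]
    - [0, -1, -1]
  twist: [0, 0, 0, 0, 0]

```text
time: 8.95
tool_pos: [522.9, 39.6, 212.7]
tcp_rot: [-3.141, 0.001, -3.013]
contact_force: [1.5, -0.5, 0.4]
grip_width: 45.9
finger_force: 0.0
```

```bash
python3 - <<'E'
from h import *
o=get_obs(); im=capture("wrist"); 
print(o["time"],o["tool_pos"],o["tcp_rot"],o["grip_width"],o["contact_force"])
np.save("o2.npy",np.r_[o["tool_pos"],o["tcp_rot"]])
cv2.imwrite("pics/w2.png",im[:,:,::-1]); t=capture("top"); cv2.imwrite("pics/top2.png",t[:,:,::-1])
E
```

```text
8.95 [522.93604092  39.57189942 212.72924793] [-3.14110066e+00  1.16940585e-03 -3.01286393e+00] 45.86007799123246 [ 1.51804823 -0.48577526  0.38468642]
```

View pics/w2.png

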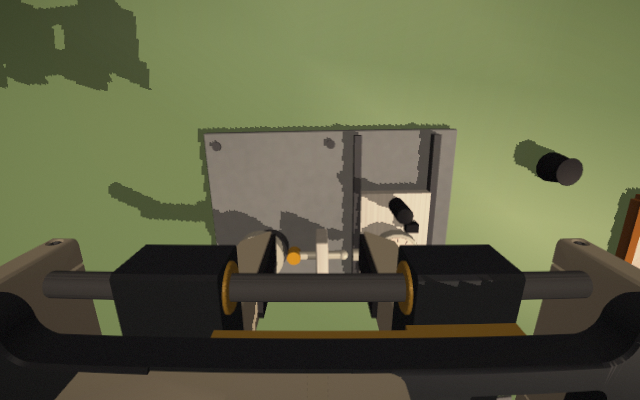

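The view shows the post now far forward at (401,210), the plunger at row 256, and the hub just hidden behind the fingers. I'll hover short of the handle and look at it and the hub together.

>>> arm_command:
  gripper: [91, 91, 91, 91, 91]
  dp:
    - [-0.45, -0.8, 0]
    - [-0.45, -0.8, 0]
    - [-0.45, -0.8, 0]
    - [-0.45, -0.8, 0]
    - [-0.45, -0.8, 0]
  twist: [0, 0, 0, 0, 0]

```text
time: 9.68
tool_pos: [592.4, -52.7, 210.3]
tcp_rot: [3.141, -0.002, -3.013]
contact_force: [-0.4, -0.3, -0.2]
grip_width: 91.0
finger_force: 0.0
```

```bash
python3 - <<'E'
from h import *
o=get_obs(); im=capture("wrist"); 
print(o["time"],o["tool_pos"],o["tcp_rot"],o["grip_width"])
np.save("o3.npy",np.r_[o["tool_pos"],o["tcp_rot"]])
cv2.imwrite("pics/w3.png",im[:,:,::-1])
cv2.imwrite("pics/w3c.png",cv2.resize(im[130:270,220:480,::-1],None,fx=3,fy=3,interpolation=cv2.INTER_CUBIC))
E
```

```text
9.675 [592.41950786 -52.71446208 210.26781964] [ 3.14105986e+00 -1.63668309e-03 -3.01282860e+00] 90.9984352976662
```

View pics/w3c.png

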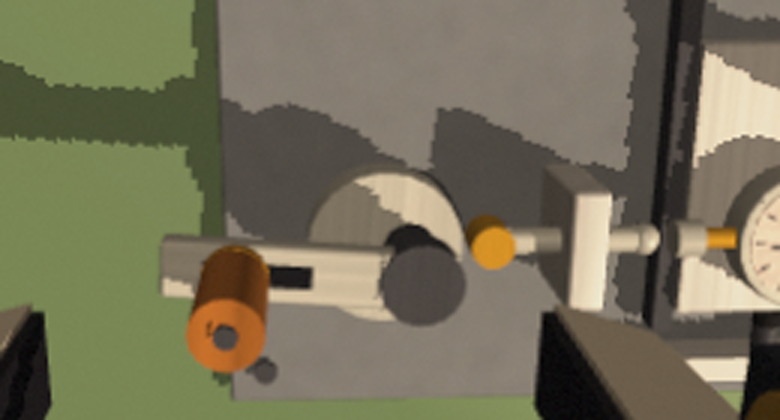

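The close view shows the handle top at crop (227,334), i.e. pixel (295.7,241.3), the hub cap at (424,283), i.e. (361.3,224.3), the arm running between them, and the watch button aligned with the plunger tip.

```bash
python3 - <<'E'
from h import *
a=np.load("o3.npy"); o=dict(tool_pos=a[:3],tcp_rot=a[3:])
px=lambda x,y:(220+x/3-.33,130+y/3-.33)
q=lambda x,y,z:onz("wrist",px(x,y),z,o).round(1)
h=q(227,334,130);c=q(424,283,84)
print("handle",h,"hub",c,np.hypot(*(h-c)[:2]),np.arctan2(h[1]-c[1],h[0]-c[0]))
print("handle foot rear",q(245,246,84))
L=q(163,266,82);Rr=q(385,279,82);print("arm",L,Rr,np.arctan2(*(L-Rr)[1::-1]))
A=q(648,240,70);B=q(492,246,70);print("plunger",A,B,np.arctan2(*(A-B)[1::-1])-np.pi/2)
from scipy.optimize import minimize
t=o["tool_pos"]; print("to handle", rows([[h[0],h[1],t[2]]],o=o,start=t))
E
```

```text
handle [625.6 -67.2 130. ] hub [620.9  -6.8  84. ] 60.58258825768342 -1.4931382476320219
handle foot rear [615.7 -65.5  84. ]
arm [626.6 -91.   82. ] [621.9 -19.2  82. ] -1.505429974403111
plunger [601.3  68.4  70. ] [610.1  16.4  70. ] 0.1676424378312169
to handle [[-1.24, -0.75, -0.0]]
```

>>> arm_command:
  gripper: [91, 91, 91, 91, 91]
  dp:
    - [-0.7, -0.4, 0]
    - [-0.54, -0.3, 0]
    - [0, 0, 1]
    - [0, 0, 0.7]
    - [0, 0, 0]
  twist: [0, 0, 0, 0, 0]

```text
time: 10.35
tool_pos: [623.8, -64.8, 166.6]
tcp_rot: [3.14, -0.004, -3.013]
contact_force: [0.5, 0.1, -0.1]
grip_width: 90.9
finger_force: 0.0
```

```bash
python3 - <<'E'
from h import *
o=get_obs(); im=capture("wrist"); t=o["tool_pos"]; print(t); print(rows([[625.2,-66.8,92]]))
E
```

```text
[623.77893829 -64.84664516 166.60057817]
[[-0.02, -0.08, 3.04]]
```

>>> arm_command:
  gripper: [91, 91, 91, 91, 91]
  dp:
    - [-0.02, -0.08, 0.6]
    - [0, 0, 0.8]
    - [0, 0, 0.9]
    - [0, 0, 0.6]
    - [0, 0, 0.08]
  twist: [0, 0, 0, 0, 0]

```text
time: 11.02
tool_pos: [624.8, -66.6, 93.6]
tcp_rot: [3.141, -0.002, -3.013]
contact_force: [-0.1, 0.2, 0.2]
grip_width: 90.9
finger_force: 0.0
```

>>> arm_command:
  gripper: [60, 30, 20, 10, 10]
  dp:
    - [0, 0, 0]
    - [0, 0, 0]
    - [0, 0, 0]
    - [0, 0, 0]
    - [0, 0, 0]
  twist: [0, 0, 0, 0, 0]

```text
time: 11.65
tool_pos: [625.4, -66.6, 94.8]
tcp_rot: [3.142, 0.0, -3.013]
contact_force: [0.4, -0.6, -0.8]
grip_width: 45.5
finger_force: 0.0
```

>>> arm_command:
  gripper: [10, 10, 10, 10, 10]
  dp:
    - [0, 0, 0]
    - [0, 0, 0]
    - [0, 0, 0]
    - [0, 0, 0]
    - [0, 0, 0]
  twist: [0, 0, 0, 0, 0]

```text
time: 12.28
tool_pos: [625.4, -66.9, 94.7]
tcp_rot: [-3.141, 0.0, -3.013]
contact_force: [0.4, -1.5, 0.6]
grip_width: 21.5
finger_force: 30.0
```

```bash
cat > crank.py <<'E'
import json,sys,os
from h import *
from scipy.optimize import least_squares
YAW=-3.013; PHI=0.135; A0=PHI-np.pi/2   # crank angle 0 <-> world angle A0
S="s.json"
s=json.load(open(S)) if os.path.exists(S) else dict(cmd=[625.4,-66.6],th=-0.06,log=[],c=[621.1,-6.6,60.5])
def log():
    o=get_obs(); s["log"].append([*o["tool_pos"][:2],*o["contact_force"][:2]]); 
    D=np.array(s["log"]); c0=np.array([621.1,-6.6,60.5])
    def res(c,w=1):
        d=D[:,:2]-c[:2]; n=np.linalg.norm(d,axis=1); F=(D[:,2:]*d).sum(1)/n
        return np.r_[(n+F/6-c[2])/0.3, w*(c-c0)/1.5]
    c=least_squares(res,c0).x; s["c"]=c.tolist()
    d=D[-1,:2]-c[:2]; u=d/np.linalg.norm(d); F=D[-1,2:]
    a=np.arctan2(d[1],d[0])-A0; a+=2*np.pi*round((s["th"]-a)/2/np.pi)
    print(f"t {o['time']:.2f} crank {a:.3f} cmd {s['th']:.3f} Fr {F@u:.1f} Ft {F@[-u[1],u[0]]:.1f} z {o['tool_pos'][2]:.1f} w {o['grip_width']:.1f} c {c.round(2)} res {(res(c,0)[:-3]*.3).round(2)[-6:]}")
def plan(steps):
    T=R.from_euler("xyz",[np.pi,0,YAW]).as_matrix()[:2,:2]; c=s["c"]; p=np.array(s["cmd"])
    out=[]
    for st in steps:
        s["th"]+=st; a=s["th"]+A0; q=np.array(c[:2])+c[2]*np.array([np.cos(a),np.sin(a)])
        d=(T.T@(q-p)/25).round(2); p=p+T@d*25; out.append([*d.tolist(),0])
    s["cmd"]=p.tolist()
    for i in range(0,len(out),5): print(out[i:i+5])
log()
if len(sys.argv)>1: plan(eval(sys.argv[1]))
json.dump(s,open(S,"w"))
E
python3 crank.py "[.02,.05,.08,.08,.08]"
```

```text
t 12.28 crank -0.064 cmd -0.060 Fr 1.6 Ft 0.3 z 94.7 w 21.5 c [621.11  -6.68  60.58] res [0.]
[[-0.06, -0.02, 0], [-0.12, -0.0, 0], [-0.19, 0.01, 0], [-0.19, 0.02, 0], [-0.19, 0.05, 0]]
```

>>> arm_command:
  gripper: [10, 10, 10, 10, 10]
  dp:
    - [-0.06, -0.02, 0]
    - [-0.12, 0, 0]
    - [-0.19, 0.01, 0]
    - [-0.19, 0.02, 0]
    - [-0.19, 0.05, 0]
  twist: [0, 0, 0, 0, 0]

```text
time: 12.9
tool_pos: [644.2, -62.7, 94.7]
tcp_rot: [-3.142, 0.0, -3.013]
contact_force: [-1.2, 0.4, -0.1]
grip_width: 21.1
finger_force: 30.0
```

```bash
python3 crank.py "[.08]*5"
```

```text
t 12.90 crank 0.260 cmd 0.250 Fr -0.8 Ft -0.9 z 94.7 w 21.1 c [620.82  -6.71  60.54] res [ 0.04 -0.04]
[[-0.17, 0.05, 0], [-0.19, 0.07, 0], [-0.17, 0.09, 0], [-0.17, 0.1, 0], [-0.15, 0.11, 0]]
```

Forces are tiny, so I'll continue.

>>> arm_command:
  gripper: [10, 10, 10, 10, 10]
  dp:
    - [-0.17, 0.05, 0]
    - [-0.19, 0.07, 0]
    - [-0.17, 0.09, 0]
    - [-0.17, 0.1, 0]
    - [-0.15, 0.11, 0]
  twist: [0, 0, 0, 0, 0]

```text
time: 13.52
tool_pos: [663.9, -49.5, 94.7]
tcp_rot: [-3.141, 0.0, -3.013]
contact_force: [1.5, -1.5, -1.0]
grip_width: 21.1
finger_force: 30.0
```

```bash
python3 crank.py "[.08]*5"
```

```text
t 13.53 crank 0.644 cmd 0.650 Fr 2.1 Ft 0.0 z 94.7 w 21.1 c [621.37  -6.42  60.74] res [ 0.09 -0.18  0.1 ]
[[-0.18, 0.13, 0], [-0.14, 0.13, 0], [-0.13, 0.15, 0], [-0.11, 0.16, 0], [-0.1, 0.16, 0]]
```

>>> arm_command:
  gripper: [10, 10, 10, 10, 10]
  dp:
    - [-0.18, 0.13, 0]
    - [-0.14, 0.13, 0]
    - [-0.13, 0.15, 0]
    - [-0.11, 0.16, 0]
    - [-0.1, 0.16, 0]
  twist: [0, 0, 0, 0, 0]

```text
time: 14.15
tool_pos: [677.7, -29.1, 94.7]
tcp_rot: [3.142, 0.0, -3.013]
contact_force: [0.0, -1.1, 0.9]
grip_width: 21.2
finger_force: 30.0
```

```bash
python3 crank.py "[.08]*5"
```

```text
t 14.15 crank 1.053 cmd 1.050 Fr 0.4 Ft -1.0 z 94.7 w 21.2 c [621.37  -6.4   60.75] res [ 0.09 -0.18  0.1   0.  ]
[[-0.09, 0.18, 0], [-0.08, 0.18, 0], [-0.06, 0.18, 0], [-0.04, 0.19, 0], [-0.03, 0.19, 0]]
```

>>> arm_command:
  gripper: [10, 10, 10, 10, 10]
  dp:
    - [-0.09, 0.18, 0]
    - [-0.08, 0.18, 0]
    - [-0.06, 0.18, 0]
    - [-0.04, 0.19, 0]
    - [-0.03, 0.19, 0]
  twist: [0, 0, 0, 0, 0]

```text
time: 14.78
tool_pos: [682.2, -6.8, 94.7]
tcp_rot: [-3.14, 0.0, -3.013]
contact_force: [0.8, -7.8, -0.7]
grip_width: 21.2
finger_force: 30.0
```

```bash
python3 crank.py "[.08]*5"
```

```text
t 14.78 crank 1.426 cmd 1.450 Fr 0.8 Ft -7.8 z 94.7 w 21.2 c [621.31  -6.18  60.97] res [ 0.1  -0.16  0.08 -0.07  0.07]
[[-0.02, 0.2, 0], [-0.0, 0.2, 0], [0.01, 0.19, 0], [0.03, 0.2, 0], [0.05, 0.18, 0]]
```

>>> arm_command:
  gripper: [10, 10, 10, 10, 10]
  dp:
    - [-0.02, 0.2, 0]
    - [0, 0.2, 0]
    - [0.01, 0.19, 0]
    - [0.03, 0.2, 0]
    - [0.05, 0.18, 0]
  twist: [0, 0, 0, 0, 0]

```text
time: 15.4
tool_pos: [677.9, 16.8, 94.8]
tcp_rot: [-3.139, 0.002, -3.013]
contact_force: [2.3, -7.4, -2.8]
grip_width: 21.1
finger_force: 30.0
```

```bash
python3 crank.py "[.08]*5"
```

```text
t 15.40 crank 1.822 cmd 1.850 Fr -0.7 Ft -7.7 z 94.8 w 21.1 c [621.33  -6.21  60.93] res [ 0.1  -0.17  0.08 -0.07  0.08 -0.01]
[[0.07, 0.19, 0], [0.07, 0.18, 0], [0.09, 0.17, 0], [0.11, 0.16, 0], [0.12, 0.16, 0]]
```

>>> arm_command:
  gripper: [10, 10, 10, 10, 10]
  dp:
    - [0.07, 0.19, 0]
    - [0.07, 0.18, 0]
    - [0.09, 0.17, 0]
    - [0.11, 0.16, 0]
    - [0.12, 0.16, 0]
  twist: [0, 0, 0, 0, 0]

```text
time: 16.02
tool_pos: [664.9, 36.5, 94.8]
tcp_rot: [-3.139, 0.004, -3.014]
contact_force: [7.5, -8.1, -4.5]
grip_width: 21.1
finger_force: 30.0
```

```bash
python3 crank.py "[.08]*10"
```

```text
t 16.02 crank 2.212 cmd 2.250 Fr -0.4 Ft -11.0 z 94.8 w 21.1 c [621.36  -6.24  60.9 ] res [-0.17  0.07 -0.07  0.09  0.   -0.01]
[[0.12, 0.14, 0], [0.14, 0.14, 0], [0.16, 0.12, 0], [0.16, 0.11, 0], [0.16, 0.1, 0]]
[[0.18, 0.08, 0], [0.18, 0.07, 0], [0.19, 0.06, 0], [0.19, 0.04, 0], [0.19, 0.02, 0]]
```

>>> arm_command:
  gripper: [10, 10, 10, 10, 10]
  dp:
    - [0.12, 0.14, 0]
    - [0.14, 0.14, 0]
    - [0.16, 0.12, 0]
    - [0.16, 0.11, 0]
    - [0.16, 0.1, 0]
  twist: [0, 0, 0, 0, 0]

```text
time: 16.65
tool_pos: [644.8, 50.2, 94.9]
tcp_rot: [-3.14, 0.005, -3.013]
contact_force: [7.7, -3.8, -4.7]
grip_width: 21.5
finger_force: 30.0
```

```bash
python3 crank.py
```

```text
t 16.65 crank 2.611 cmd 3.050 Fr -0.6 Ft -8.6 z 94.9 w 21.5 c [621.28  -6.19  60.97] res [ 0.09 -0.05  0.09 -0.02 -0.07  0.05]
```

>>> arm_command:
  gripper: [10, 10, 10, 10, 10]
  dp:
    - [0.18, 0.08, 0]
    - [0.18, 0.07, 0]
    - [0.19, 0.06, 0]
    - [0.19, 0.04, 0]
    - [0.19, 0.02, 0]
  twist: [0, 0, 0, 0, 0]

```text
time: 17.27
tool_pos: [620.2, 54.9, 94.9]
tcp_rot: [3.141, 0.004, -3.013]
contact_force: [5.4, -1.6, -3.6]
grip_width: 21.1
finger_force: 30.0
```

```bash
python3 crank.py "[.08]*10"
```

```text
t 17.27 crank 3.026 cmd 3.050 Fr -1.7 Ft -5.4 z 94.9 w 21.1 c [621.34  -6.21  60.93] res [-0.07  0.08 -0.01 -0.05  0.1  -0.05]
[[0.2, 0.01, 0], [0.19, -0.0, 0], [0.2, -0.03, 0], [0.19, -0.03, 0], [0.19, -0.06, 0]]
[[0.18, -0.06, 0], [0.18, -0.09, 0], [0.17, -0.09, 0], [0.16, -0.11, 0], [0.15, -0.12, 0]]
```

>>> arm_command:
  gripper: [10, 10, 10, 10, 10]
  dp:
    - [0.2, 0.01, 0]
    - [0.19, 0, 0]
    - [0.2, -0.03, 0]
    - [0.19, -0.03, 0]
    - [0.19, -0.06, 0]
  twist: [0, 0, 0, 0, 0]

```text
time: 17.9
tool_pos: [594.3, 48.7, 94.8]
tcp_rot: [3.141, -0.001, -3.013]
contact_force: [0.3, 0.1, 0.1]
grip_width: 21.4
finger_force: 30.0
```

```bash
python3 crank.py
```

```text
t 17.90 crank 3.463 cmd 3.850 Fr 0.0 Ft -0.3 z 94.8 w 21.4 c [621.24  -6.19  61.  ] res [ 0.11  0.   -0.06  0.05 -0.14  0.12]
```

>>> arm_command:
  gripper: [10, 10, 10, 10, 10]
  dp:
    - [0.18, -0.06, 0]
    - [0.18, -0.09, 0]
    - [0.17, -0.09, 0]
    - [0.16, -0.11, 0]
    - [0.15, -0.12, 0]
  twist: [0, 0, 0, 0, 0]

```text
time: 18.52
tool_pos: [575.2, 33.9, 94.7]
tcp_rot: [-3.142, -0.001, -3.013]
contact_force: [-3.1, -1.4, 2.4]
grip_width: 21.3
finger_force: 30.0
```

```bash
python3 crank.py "[.08]*10"
```

```text
t 18.52 crank 3.860 cmd 3.850 Fr 1.4 Ft 3.1 z 94.7 w 21.3 c [621.14  -6.19  61.06] res [ 0.03 -0.05  0.02 -0.21  0.01  0.17]
[[0.15, -0.13, 0], [0.13, -0.15, 0], [0.12, -0.15, 0], [0.11, -0.16, 0], [0.09, -0.18, 0]]
[[0.08, -0.17, 0], [0.07, -0.19, 0], [0.04, -0.19, 0], [0.04, -0.19, 0], [0.02, -0.19, 0]]
```

>>> arm_command:
  gripper: [10, 10, 10, 10, 10]
  dp:
    - [0.15, -0.13, 0]
    - [0.13, -0.15, 0]
    - [0.12, -0.15, 0]
    - [0.11, -0.16, 0]
    - [0.09, -0.18, 0]
  twist: [0, 0, 0, 0, 0]

```text
time: 19.15
tool_pos: [563.2, 12.8, 94.7]
tcp_rot: [-3.141, 0.0, -3.013]
contact_force: [-2.9, -3.4, 1.2]
grip_width: 21.3
finger_force: 30.0
```

```bash
python3 crank.py
```

```text
t 19.15 crank 4.260 cmd 4.650 Fr 1.8 Ft 4.1 z 94.7 w 21.3 c [621.08  -6.2   61.09] res [-0.03  0.02 -0.23 -0.04  0.11  0.13]
```

>>> arm_command:
  gripper: [10, 10, 10, 10, 10]
  dp:
    - [0.08, -0.17, 0]
    - [0.07, -0.19, 0]
    - [0.04, -0.19, 0]
    - [0.04, -0.19, 0]
    - [0.02, -0.19, 0]
  twist: [0, 0, 0, 0, 0]

```text
time: 19.77
tool_pos: [560.3, -10.8, 94.7]
tcp_rot: [3.142, 0.0, -3.013]
contact_force: [-0.4, -3.3, 0.1]
grip_width: 21.7
finger_force: 30.0
```

```bash
python3 crank.py "[.08]*15"
```

```text
t 19.77 crank 4.654 cmd 4.650 Fr 0.7 Ft 3.2 z 94.7 w 21.7 c [621.08  -6.2   61.1 ] res [ 0.02 -0.23 -0.04  0.1   0.12  0.02]
[[0.0, -0.2, 0], [-0.01, -0.2, 0], [-0.03, -0.19, 0], [-0.04, -0.19, 0], [-0.06, -0.19, 0]]
[[-0.07, -0.18, 0], [-0.09, -0.17, 0], [-0.1, -0.17, 0], [-0.11, -0.16, 0], [-0.13, -0.15, 0]]
[[-0.14, -0.14, 0], [-0.15, -0.12, 0], [-0.16, -0.12, 0], [-0.16, -0.1, 0], [-0.18, -0.09, 0]]
```

>>> arm_command:
  gripper: [10, 10, 10, 10, 10]
  dp:
    - [0, -0.2, 0]
    - [-0.01, -0.2, 0]
    - [-0.03, -0.19, 0]
    - [-0.04, -0.19, 0]
    - [-0.06, -0.19, 0]
  twist: [0, 0, 0, 0, 0]

```text
time: 20.4
tool_pos: [566.9, -34.4, 94.7]
tcp_rot: [3.141, 0.0, -3.013]
contact_force: [-0.1, -1.8, -1.0]
grip_width: 21.4
finger_force: 30.0
```

```bash
python3 crank.py
```

```text
t 20.40 crank 5.057 cmd 5.850 Fr 0.9 Ft 1.5 z 94.7 w 21.4 c [621.06  -6.21  61.11] res [-0.23 -0.05  0.09  0.1  -0.01  0.08]
```

>>> arm_command:
  gripper: [10, 10, 10, 10, 10]
  dp:
    - [-0.07, -0.18, 0]
    - [-0.09, -0.17, 0]
    - [-0.1, -0.17, 0]
    - [-0.11, -0.16, 0]
    - [-0.13, -0.15, 0]
  twist: [0, 0, 0, 0, 0]

```text
time: 21.02
tool_pos: [582.0, -53.2, 94.7]
tcp_rot: [3.141, 0.0, -3.013]
contact_force: [0.4, 2.1, 0.7]
grip_width: 21.2
finger_force: 30.0
```

```bash
python3 crank.py
```

```text
t 21.02 crank 5.454 cmd 5.850 Fr -1.9 Ft -1.0 z 94.7 w 21.2 c [621.09  -6.18  61.08] res [-0.05  0.11  0.14  0.05  0.14 -0.24]
```

>>> arm_command:
  gripper: [10, 10, 10, 10, 10]
  dp:
    - [-0.14, -0.14, 0]
    - [-0.15, -0.12, 0]
    - [-0.16, -0.12, 0]
    - [-0.16, -0.1, 0]
    - [-0.18, -0.09, 0]
  twist: [0, 0, 0, 0, 0]

```text
time: 21.65
tool_pos: [603.4, -64.8, 94.7]
tcp_rot: [3.142, -0.0, -3.013]
contact_force: [-0.9, 0.7, 0.5]
grip_width: 21.5
finger_force: 30.0
```

```bash
python3 crank.py "[.08]*15"; python3 - <<'E'
from h import *
t=capture("top"); cv2.imwrite("pics/top3.png",t[:,:,::-1])
E
```

```text
t 21.65 crank 5.856 cmd 5.850 Fr -0.4 Ft -1.0 z 94.7 w 21.5 c [621.09  -6.19  61.09] res [ 0.11  0.13  0.03  0.12 -0.26  0.09]
[[-0.18, -0.07, 0], [-0.18, -0.06, 0], [-0.2, -0.04, 0], [-0.19, -0.03, 0], [-0.19, -0.01, 0]]
[[-0.2, -0.0, 0], [-0.19, 0.02, 0], [-0.2, 0.03, 0], [-0.19, 0.05, 0], [-0.18, 0.06, 0]]
[[-0.18, 0.08, 0], [-0.17, 0.09, 0], [-0.17, 0.11, 0], [-0.15, 0.12, 0], [-0.15, 0.13, 0]]
```

>>> arm_command:
  gripper: [10, 10, 10, 10, 10]
  dp:
    - [-0.18, -0.07, 0]
    - [-0.18, -0.06, 0]
    - [-0.2, -0.04, 0]
    - [-0.19, -0.03, 0]
    - [-0.19, -0.01, 0]
  twist: [0, 0, 0, 0, 0]

```text
time: 22.32
tool_pos: [627.5, -67.0, 94.7]
tcp_rot: [-3.142, 0.0, -3.013]
contact_force: [-0.8, -0.4, 0.4]
grip_width: 21.5
finger_force: 30.0
```

>>> arm_command:
  gripper: [10, 10, 10, 10, 10]
  dp:
    - [-0.2, 0, 0]
    - [-0.19, 0.02, 0]
    - [-0.2, 0.03, 0]
    - [-0.19, 0.05, 0]
    - [-0.18, 0.06, 0]
  twist: [0, 0, 0, 0, 0]

```text
time: 22.95
tool_pos: [650.7, -59.7, 94.7]
tcp_rot: [3.142, 0.0, -3.013]
contact_force: [-1.7, -0.0, 0.1]
grip_width: 21.4
finger_force: 30.0
```

>>> arm_command:
  gripper: [10, 10, 10, 10, 10]
  dp:
    - [-0.18, 0.08, 0]
    - [-0.17, 0.09, 0]
    - [-0.17, 0.11, 0]
    - [-0.15, 0.12, 0]
    - [-0.15, 0.13, 0]
  twist: [0, 0, 0, 0, 0]

```text
time: 23.58
tool_pos: [669.3, -43.9, 94.7]
tcp_rot: [-3.142, 0.0, -3.013]
contact_force: [0.0, -0.6, 0.3]
grip_width: 21.4
finger_force: 30.0
```

```bash
python3 crank.py "[.08]*15"
```

```text
t 23.57 crank 7.055 cmd 7.050 Fr 0.4 Ft -0.4 z 94.7 w 21.4 c [621.1  -6.2  61.1] res [ 0.14  0.04  0.12 -0.27  0.08  0.15]
[[-0.13, 0.14, 0], [-0.12, 0.15, 0], [-0.11, 0.16, 0], [-0.1, 0.17, 0], [-0.08, 0.18, 0]]
[[-0.07, 0.18, 0], [-0.05, 0.19, 0], [-0.04, 0.19, 0], [-0.03, 0.2, 0], [-0.0, 0.19, 0]]
[[0.0, 0.2, 0], [0.03, 0.19, 0], [0.04, 0.19, 0], [0.05, 0.19, 0], [0.07, 0.19, 0]]
```

>>> arm_command:
  gripper: [10, 10, 10, 10, 10]
  dp:
    - [-0.13, 0.14, 0]
    - [-0.12, 0.15, 0]
    - [-0.11, 0.16, 0]
    - [-0.1, 0.17, 0]
    - [-0.08, 0.18, 0]
  twist: [0, 0, 0, 0, 0]

```text
time: 24.2
tool_pos: [680.0, -22.6, 94.7]
tcp_rot: [-3.141, 0.0, -3.013]
contact_force: [-0.5, -3.5, -0.2]
grip_width: 21.3
finger_force: 30.0
```

>>> arm_command:
  gripper: [10, 10, 10, 10, 10]
  dp:
    - [-0.07, 0.18, 0]
    - [-0.05, 0.19, 0]
    - [-0.04, 0.19, 0]
    - [-0.03, 0.2, 0]
    - [0, 0.19, 0]
  twist: [0, 0, 0, 0, 0]

```text
time: 24.82
tool_pos: [681.9, 0.3, 94.8]
tcp_rot: [-3.139, 0.001, -3.013]
contact_force: [1.1, -7.4, -2.5]
grip_width: 21.1
finger_force: 30.0
```

>>> arm_command:
  gripper: [10, 10, 10, 10, 10]
  dp:
    - [0, 0.2, 0]
    - [0.03, 0.19, 0]
    - [0.04, 0.19, 0]
    - [0.05, 0.19, 0]
    - [0.07, 0.19, 0]
  twist: [0, 0, 0, 0, 0]

```text
time: 25.45
tool_pos: [674.9, 23.2, 94.8]
tcp_rot: [-3.139, 0.002, -3.013]
contact_force: [4.3, -9.0, -2.3]
grip_width: 20.9
finger_force: 30.0
```

```bash
python3 crank.py "[.08]*15"
```

```text
t 25.45 crank 8.219 cmd 8.250 Fr -0.6 Ft -9.9 z 94.8 w 20.9 c [621.11  -6.2   61.1 ] res [ 0.04  0.13 -0.26  0.08  0.14  0.07]
[[0.09, 0.17, 0], [0.09, 0.17, 0], [0.11, 0.16, 0], [0.13, 0.15, 0], [0.13, 0.15, 0]]
[[0.15, 0.13, 0], [0.15, 0.11, 0], [0.17, 0.11, 0], [0.17, 0.09, 0], [0.18, 0.08, 0]]
[[0.19, 0.06, 0], [0.18, 0.05, 0], [0.2, 0.03, 0], [0.19, 0.02, 0], [0.2, 0.0, 0]]
```

>>> arm_command:
  gripper: [10, 10, 10, 10, 10]
  dp:
    - [0.09, 0.17, 0]
    - [0.09, 0.17, 0]
    - [0.11, 0.16, 0]
    - [0.13, 0.15, 0]
    - [0.13, 0.15, 0]
  twist: [0, 0, 0, 0, 0]

```text
time: 26.08
tool_pos: [659.6, 41.5, 94.9]
tcp_rot: [-3.139, 0.005, -3.013]
contact_force: [8.2, -7.0, -6.2]
grip_width: 21.6
finger_force: 30.0
```

>>> arm_command:
  gripper: [10, 10, 10, 10, 10]
  dp:
    - [0.15, 0.13, 0]
    - [0.15, 0.11, 0]
    - [0.17, 0.11, 0]
    - [0.17, 0.09, 0]
    - [0.18, 0.08, 0]
  twist: [0, 0, 0, 0, 0]

```text
time: 26.7
tool_pos: [637.7, 52.8, 94.9]
tcp_rot: [-3.141, 0.005, -3.013]
contact_force: [8.0, -3.2, -3.8]
grip_width: 21.4
finger_force: 30.0
```

>>> arm_command:
  gripper: [10, 10, 10, 10, 10]
  dp:
    - [0.19, 0.06, 0]
    - [0.18, 0.05, 0]
    - [0.2, 0.03, 0]
    - [0.19, 0.02, 0]
    - [0.2, 0, 0]
  twist: [0, 0, 0, 0, 0]

```text
time: 27.32
tool_pos: [612.2, 54.5, 94.8]
tcp_rot: [3.141, 0.003, -3.013]
contact_force: [4.6, -0.6, -2.9]
grip_width: 21.4
finger_force: 30.0
```

```bash
python3 crank.py "[.08]*15"
```

```text
t 27.32 crank 9.436 cmd 9.450 Fr -1.3 Ft -4.4 z 94.8 w 21.4 c [621.11  -6.19  61.1 ] res [ 0.13 -0.26  0.08  0.14  0.07  0.01]
[[0.19, -0.01, 0], [0.2, -0.03, 0], [0.19, -0.05, 0], [0.18, -0.06, 0], [0.18, -0.07, 0]]
[[0.18, -0.09, 0], [0.16, -0.1, 0], [0.16, -0.12, 0], [0.15, -0.13, 0], [0.14, -0.14, 0]]
[[0.12, -0.14, 0], [0.12, -0.16, 0], [0.1, -0.17, 0], [0.08, -0.18, 0], [0.08, -0.18, 0]]
```

>>> arm_command:
  gripper: [10, 10, 10, 10, 10]
  dp:
    - [0.19, -0.01, 0]
    - [0.2, -0.03, 0]
    - [0.19, -0.05, 0]
    - [0.18, -0.06, 0]
    - [0.18, -0.07, 0]
  twist: [0, 0, 0, 0, 0]

```text
time: 27.95
tool_pos: [587.9, 45.4, 94.8]
tcp_rot: [3.141, -0.001, -3.013]
contact_force: [-1.0, -1.2, 0.5]
grip_width: 21.2
finger_force: 30.0
```

>>> arm_command:
  gripper: [10, 10, 10, 10, 10]
  dp:
    - [0.18, -0.09, 0]
    - [0.16, -0.1, 0]
    - [0.16, -0.12, 0]
    - [0.15, -0.13, 0]
    - [0.14, -0.14, 0]
  twist: [0, 0, 0, 0, 0]

```text
time: 28.58
tool_pos: [570.5, 28.2, 94.7]
tcp_rot: [-3.141, -0.0, -3.013]
contact_force: [-2.3, -3.5, 0.8]
grip_width: 21.7
finger_force: 30.0
```

>>> arm_command:
  gripper: [10, 10, 10, 10, 10]
  dp:
    - [0.12, -0.14, 0]
    - [0.12, -0.16, 0]
    - [0.1, -0.17, 0]
    - [0.08, -0.18, 0]
    - [0.08, -0.18, 0]
  twist: [0, 0, 0, 0, 0]

```text
time: 29.2
tool_pos: [561.2, 6.1, 94.7]
tcp_rot: [-3.142, 0.0, -3.013]
contact_force: [-1.8, -3.9, 0.8]
grip_width: 21.2
finger_force: 30.0
```

```bash
python3 crank.py "[.08]*20+[.08,.08,.07,.04,.02]"
```

```text
t 29.20 crank 10.659 cmd 10.650 Fr 1.0 Ft 4.2 z 94.7 w 21.2 c [621.09  -6.19  61.12] res [-0.29  0.06  0.15  0.08 -0.01  0.21]
[[0.05, -0.18, 0], [0.05, -0.2, 0], [0.02, -0.19, 0], [0.02, -0.19, 0], [-0.01, -0.2, 0]]
[[-0.02, -0.19, 0], [-0.03, -0.2, 0], [-0.05, -0.19, 0], [-0.07, -0.18, 0], [-0.08, -0.18, 0]]
[[-0.09, -0.17, 0], [-0.11, -0.16, 0], [-0.12, -0.16, 0], [-0.13, -0.14, 0], [-0.15, -0.14, 0]]
[[-0.15, -0.12, 0], [-0.16, -0.11, 0], [-0.17, -0.09, 0], [-0.18, -0.08, 0], [-0.18, -0.07, 0]]
[[-0.19, -0.05, 0], [-0.19, -0.04, 0], [-0.17, -0.02, 0], [-0.1, -0.0, 0], [-0.05, -0.01, 0]]
```

>>> arm_command:
  gripper: [10, 10, 10, 10, 10]
  dp:
    - [0.05, -0.18, 0]
    - [0.05, -0.2, 0]
    - [0.02, -0.19, 0]
    - [0.02, -0.19, 0]
    - [-0.01, -0.2, 0]
  twist: [0, 0, 0, 0, 0]

```text
time: 29.82
tool_pos: [561.2, -18.0, 94.7]
tcp_rot: [3.141, 0.0, -3.013]
contact_force: [-0.8, -2.9, 0.1]
grip_width: 21.2
finger_force: 30.0
```

>>> arm_command:
  gripper: [10, 10, 10, 10, 10]
  dp:
    - [-0.02, -0.19, 0]
    - [-0.03, -0.2, 0]
    - [-0.05, -0.19, 0]
    - [-0.07, -0.18, 0]
    - [-0.08, -0.18, 0]
  twist: [0, 0, 0, 0, 0]

```text
time: 30.45
tool_pos: [570.3, -40.2, 94.7]
tcp_rot: [3.141, -0.0, -3.013]
contact_force: [-1.6, -1.1, 0.1]
grip_width: 21.5
finger_force: 30.0
```

>>> arm_command:
  gripper: [10, 10, 10, 10, 10]
  dp:
    - [-0.09, -0.17, 0]
    - [-0.11, -0.16, 0]
    - [-0.12, -0.16, 0]
    - [-0.13, -0.14, 0]
    - [-0.15, -0.14, 0]
  twist: [0, 0, 0, 0, 0]

```text
time: 31.08
tool_pos: [587.8, -57.6, 94.7]
tcp_rot: [3.141, -0.0, -3.013]
contact_force: [-1.7, 0.9, 0.1]
grip_width: 21.3
finger_force: 30.0
```

>>> arm_command:
  gripper: [10, 10, 10, 10, 10]
  dp:
    - [-0.15, -0.12, 0]
    - [-0.16, -0.11, 0]
    - [-0.17, -0.09, 0]
    - [-0.18, -0.08, 0]
    - [-0.18, -0.07, 0]
  twist: [0, 0, 0, 0, 0]

```text
time: 31.7
tool_pos: [610.3, -66.5, 94.7]
tcp_rot: [3.142, 0.0, -3.013]
contact_force: [-0.9, 0.6, 0.7]
grip_width: 21.4
finger_force: 30.0
```

>>> arm_command:
  gripper: [10, 10, 10, 10, 10]
  dp:
    - [-0.19, -0.05, 0]
    - [-0.19, -0.04, 0]
    - [-0.17, -0.02, 0]
    - [-0.12, 0, 0]
    - [-0.06, 0, 0]
  twist: [0, 0, 0, 0, 0]

```text
time: 32.33
tool_pos: [628.6, -66.8, 94.7]
tcp_rot: [-3.141, 0.0, -3.013]
contact_force: [-1.8, -1.1, -0.2]
grip_width: 21.5
finger_force: 30.0
```

```bash
python3 crank.py
```

```text
t 32.33 crank 12.555 cmd 12.540 Fr 0.9 Ft -2.0 z 94.7 w 21.5 c [621.09  -6.2   61.12] res [ 0.05  0.14  0.08 -0.    0.21  0.11]
```

Parked at about 12.55 rad. Next I'll release, wait, lift straight up, back off and check.

>>> arm_command:
  gripper: [30, 50, 70, 91, 91]
  dp:
    - [0, 0, 0]
    - [0, 0, 0]
    - [0, 0, 0]
    - [0, 0, 0]
    - [0, 0, 0]
  twist: [0, 0, 0, 0, 0]

```text
time: 32.95
tool_pos: [628.4, -66.7, 94.7]
tcp_rot: [3.141, 0.0, -3.013]
contact_force: [0.0, 0.0, -1.2]
grip_width: 65.6
finger_force: 0.0
```

>>> arm_command:
  gripper: [91, 91, 91, 91, 91]
  dp:
    - [0, 0, -0.3]
    - [0, 0, -0.8]
    - [0, 0, -1]
    - [0, 0, -1]
    - [0, 0, -1]
  twist: [0, 0, 0, 0, 0]

```text
time: 33.58
tool_pos: [628.4, -66.8, 198.7]
tcp_rot: [-3.141, 0.001, -3.013]
contact_force: [-0.6, 0.8, 0.2]
grip_width: 90.7
finger_force: 0.0
```

>>> arm_command:
  gripper: [91, 91, 91, 91, 91]
  dp:
    - [0.5, 0, -0.5]
    - [1, 0, 0]
    - [1, 0, 0]
    - [1, 0, 0]
    - [1, 0, 0]
  twist: [0, 0, 0, 0, 0]

```text
time: 34.2
tool_pos: [514.9, -81.2, 209.5]
tcp_rot: [3.141, -0.001, -3.013]
contact_force: [-0.1, -0.1, -0.2]
grip_width: 91.0
finger_force: 0.0
```

```bash
python3 - <<'E'
from h import *
o=get_obs(); print(o["time"],o["contact_force"],o["tool_pos"])
t=capture("top"); cv2.imwrite("pics/top4.png",t[:,:,::-1])
w=capture("wrist"); t=t[120:270,170:490]
cv2.imwrite("pics/fin.png",np.vstack([cv2.resize(t,(640,300)),w[:280]])[:,:,::-1])
E
```

```text
34.2 [-0.05036267 -0.14322849 -0.15093602] [514.91080802 -81.19931398 209.48871233]
```

View pics/fin.png

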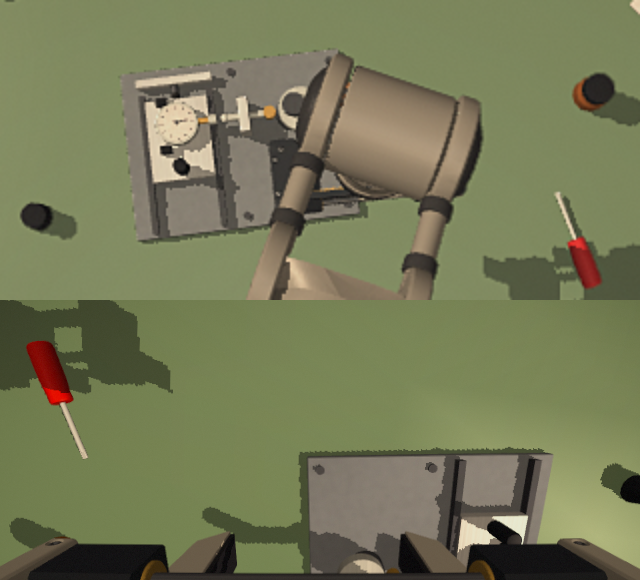

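The top view shows the watch button in line with the plunger and the carriage against its buffer end. The loupe, jar and driver are where they were. I'll check numerically that the post and bystanders haven't moved, then hand in.

```bash
python3 - <<'E'
from h import *
A={k:cv2.imread(f"pics/{k}.png").astype(int) for k in("top0","top2","top3","top4")}
def cen(im,x0,y0,x1,y1,f):
    ys,xs=np.nonzero(f(im[y0:y1,x0:x1])); return (round(xs.mean()+x0,2),round(ys.mean()+y0,2),len(xs)) if len(xs) else None
dark=lambda c:c.max(2)<38; red=lambda c:(c[...,2]>120)&(c[...,1]<60)
for k,im in A.items(): print(k,"post",cen(im,250,196,270,213,dark),"loupe",cen(im,175,215,202,240,dark),"jar",cen(im,458,152,482,172,dark),"drv",cen(im,440,210,475,270,red))
E
```

```text
top0 post (np.float64(255.33), np.float64(210.07), 15) loupe (np.float64(189.69), np.float64(227.75), 67) jar (np.float64(468.83), np.float64(163.99), 109) drv (np.float64(461.61), np.float64(251.17), 227)
top2 post (np.float64(258.78), np.float64(205.14), 50) loupe (np.float64(190.26), np.float64(227.87), 61) jar (np.float64(468.04), np.float64(164.35), 55) drv (np.float64(462.85), np.float64(251.5), 167)
top3 post (np.float64(259.27), np.float64(202.03), 37) loupe (np.float64(190.46), np.float64(227.93), 61) jar (np.float64(467.89), np.float64(164.11), 55) drv (np.float64(461.65), np.float64(251.38), 180)
top4 post (np.float64(259.34), np.float64(202.03), 38) loupe (np.float64(189.77), np.float64(227.79), 66) jar (np.float64(468.4), np.float64(163.91), 70) drv (np.float64(462.33), np.float64(250.96), 168)
```

```bash
python3 - <<'E'
from h import *
print(onz("top",(259.3,202),70)); print(close_job())
E
```

```text
[543.97747977 133.21661961  70.        ]
the job is handed in; nothing more can be done
None
```

The job is handed in; I got no verdict back. The carriage was pushed home until the buffer was felt, and the crank was turned two even counter-clockwise turns with both presses felt and parked at about 12.55 rad. The camera shows the carriage still home and the loupe, oil jar and screwdriver unmoved.

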